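# Stack the carry tote on the loaded tote

### The arm

A 6-joint arm with a two-finger parallel gripper is mounted at the origin on the work surface. World frame = base frame: x ahead of the robot, y to its left, z up, the work surface at z = 0. Lengths are in m, angles in rad, forces in N, time in s.
With the tool pointing down it reaches from about 0.225 to 0.875 m from the base axis. Payload 3.4 kg.
Tool frame: the origin (TCP) lies between the finger pads; the fingertips stand 25 mm ahead of it and the grasp point (between the pads) lies 6 mm ahead of it; z points along the fingers, y is the line along which they close (so a half turn about z gives the same grasp; the last joint's range is limited). The gripper opens to 85 mm and grips with 20 to 120 N. Pads are 22 mm wide; open, the fingers measure 114 mm over their backs; the gripper's body (76 mm by 85 mm) begins 54 mm behind the grasp point. The pads swing forward as they close: fully open they stand 13 mm farther back than shut.
Start: joints at [-1.45, 0.276, 1.505, -0, 1.361, -0.121], TCP at [0.138, -0.558, 0.256] pointing down, gripper open.
Joint ranges: [-2.89, 2.89], [-0.75, 2.08], [0.22, 2.7], [-1.18, 4.32], [0.11, 2.71], [-2.7, 2.7]. Speed limits (rad/s): [2.57, 2.57, 3.14, 3.14, 3.14, 3.14].

### API

Orientations are given as a unit quaternion [w, x, y, z].
In Python, from rig import manip, cams, ticket gives the robot as it stands.
- The arm moves only by the tool step_arm, never from a script. Its argument "increments" is a list of rows, each an object with "dp": the shift along the world's x, y, z each as a share of 0.2 m, from -1 to 1, a list of three; "yaw": the turn about the world's z as a share of 0.15 rad, from -1 to 1; "grip": the opening, from 0 (shut) to 1 (fully open). In form: [{"dp": [tx, ty, tz], "yaw": yaw, "grip": grip}, ...]. A call has 1 to 5 rows; each row shifts and turns the commanded pose from where the row before left it; what a row does not reach is not made up. A row lasts 1/8 s, in which the tool goes at most 62.5 mm and 10.7 degrees, less where a joint would pass 70% of its speed; a pose out of reach is approached as far as the arm can. A call with a number of a shift or a turn outside -1 to 1 is refused whole. A call with a gripper value outside its range is refused whole. The fingers move at their own pace and stop on an object; "squeeze" is the grip in N (left out, the last holds). Time passes only in rows, so rows that do not move let the fingers close. It gives the time, the measured TCP pose, the force, the opening and the grip force at its end, in the units of the state.
- manip.get_state(): the state, without advancing time (a new reading comes with each control period).
- cams.get_image(name): name is "scene" or "top" or "wrist"; returns the picture (420x560x3 uint8, blue, green, red); there is no depth.
- cams.get_calibration(name): a dict with "fx", "fy", "cx", "cy" (pixels), "k1" (the pictures are not rectified: a ray, as slopes to the right and down, at radius r is drawn at 1 + k1 r^2 times it, then the intrinsics apply), "extrinsics" (4x4, takes a point from camera to world coordinates). Camera axes: x right, y up, looking along -z (the intrinsics and any distortion apply to the point x, -y, -z); pixel columns grow to the right and rows downward; lengths in m; the calibration is good to about 2 mm. A picture is of the moment at which its call begins: read the wrist's pose just before it. get_calibration takes no time and is no camera call; for the wrist camera it gives the pose at the moment of the call.
- ticket.sign_off(): hands the job in; it is judged then, once.
The state is a dict: "clock": time; "qpos": joint angles; "qd": joint speeds; "effort": joint torques, N m; "position": TCP position; "ee_rot": TCP orientation; "contact_force": force on the tool from outside, world axes, zero at the start; "moment": the same for the moment, N m; "width": finger opening in m; "gripper_force": force on a finger pad.
Only numpy, scipy, OpenCV 4.12 (cv2) and the standard library are available. Lean on these libraries where they do the work, as an engineer would, in place of code of your own. Each camera call takes 0.05 s, during which the arm holds its last target. There are 200 camera calls.

### The job

Take the small carry tote by its square grip post and stack it on the tote that is loaded with power-supply parts, so that it stands level on top of that tote's end columns, centred and square, clear of the parts. As it lies it would nest inside, so give it half a turn first; set it down rather than drop it, and leave both the loaded tote and the empty tote where they stand.

Things in the scene. Friction and masses are not known exactly. Their poses are not given: they have to be found in the camera images.
- carry: Small dark grey tote with a square grip post. Body 128 (x) x 106 x 60 mm high, 0.2-0.4 kg; origin: centre of underside, z up. Front (-x): low wall 32 mm high, ONE central rib 24 wide, 32 high, out to x=-92. Rear: TWO ribs 20 wide, 60 high, at y=+-41, out to x=+92. Ribs reach the underside. Starts with x within 45 degrees of the loaded tote's x (nesting way); x opposed, it stacks on its ribs.
- carry_grip (a point): Point in the carry tote's grip post, 85 mm above the tote's underside, on its centre. Aluminium post: 28 x 28 mm square, vertical, faces along the tote's x and y, solid from the floor to its top 97 mm above the underside; free all round above 60 mm (walls), dividers are 40 mm high. Pinch from above across either pair of faces. Axes as the tote's.
- loaded: Larger loose dark grey tote holding metal blocks and grey capacitors up to 44 mm high. 200 (x) x 130 x 80 mm, 0.85 kg; origin: centre of underside, z up. Flat-topped columns 80 mm high, 28 deep in x, at both ends: two at the front (-x) with ONE 40 mm slot at y=0; one at the rear, 52 wide, with a 35 mm slot each side. Stacked, the carry tote's underside is 80 mm above this origin.
- empty: Tote of the same moulding as the loaded one, 200 (x) x 130 x 80 mm, but empty and turned roughly the other way round; loose. Not to be used or moved. Origin: centre of its underside, z up.

How it is judged:
By the outcome, as a careful person would: the job done as asked, in the order asked, and still so for the second after the job is handed in, with the robot touching nothing.
It also fails if it takes over 38 s, if anything falls off the work surface, if the arm or the gripper's body presses on something with over 40 N, if the wrist force passes 120 N, or if a joint passes its speed limit or range.

## Working session

There is one attempt and no reset: what is moved stays moved. The work goes in short steps, Python scripts to look and compute and a tool call to move; the robot and the scene stay as the last step left them, time stands still between calls to the robot, and variables do not carry over. Pictures are saved under pics/ and viewed, at most 10 in all, crops included, and the job is handed in when it is done.

Besides the shell and the picture viewer there is one more tool, called after "Request:" by a JSON object that holds its "api" and its "payload". step_arm: Moves the arm, as the interface text tells. Shift numbers are shares of 0.2 m and turn numbers shares of 0.15 rad, none past 1 either way. Its arguments: {"type":"object","properties":{"increments":{"type":"array"},"squeeze":{"type":"number"}},"required":["increments"]}

```bash
mkdir -p pics; cat > h.py <<'E'
import numpy as np, cv2
from rig import manip, cams, ticket
def ray(c,u,v):
    p=cv2.undistortPoints(np.array([[[u,v]]],float),np.array([[c['fx'],0,c['cx']],[0,c['fy'],c['cy']],[0,0,1]]),np.array([c['k1'],0,0,0.]))[0,0]
    E=np.array(c['extrinsics']); return E[:3,3],E[:3,:3]@np.array([p[0],-p[1],-1])
def at(c,u,v,z):
    o,d=ray(c,u,v); return o+d*(z-o[2])/d[2]
def proj(c,P):
    E=np.array(c['extrinsics']); q=(np.atleast_2d(P)-E[:3,3])@E[:3,:3]
    x,y=q[:,0]/-q[:,2],-q[:,1]/-q[:,2]; s=1+c['k1']*(x*x+y*y)
    return np.c_[c['fx']*x*s+c['cx'],c['fy']*y*s+c['cy']]
E
python3 - <<'E'
from h import *
for n in ('top','scene'):
    im=cams.get_image(n); cv2.imwrite(f'pics/{n}0.png',cv2.resize(im,(784,588)) if n=='top' else im)
    c=cams.get_calibration(n); print(n,c['fx'],c['k1'],np.round(c['extrinsics'],3).tolist())
print(manip.get_state())
E
```

```text
top 380.27615868547844 -0.07222638569558136 [[-0.026, 0.997, -0.068, 0.468], [-1.0, -0.027, -0.016, -0.001], [-0.018, 0.067, 0.998, 0.973], [0.0, 0.0, 0.0, 1.0]]
scene 392.43185016658396 -0.005639615272694277 [[0.101, -0.683, 0.723, 1.098], [0.995, 0.081, -0.063, -0.031], [-0.016, 0.726, 0.688, 0.633], [0.0, 0.0, 0.0, 1.0]]
{'clock': 0.1, 'qpos': array([-1.44999079e+00,  2.76525457e-01,  1.50600814e+00,  5.12045147e-06,
        1.36071827e+00, -1.21014398e-01]), 'qd': array([ 0.00191096,  0.00166404, -0.0025942 ,  0.0016245 , -0.00070479,
       -0.00111709]), 'effort': array([ 1.18275115e-03, -4.17699730e+01, -2.46404743e+01, -2.31650183e-04,
        5.81031956e-03,  3.18973093e-06]), 'position': array([ 0.13763061, -0.55783565,  0.25552914]), 'ee_rot': array([-8.29602939e-04,  9.92699014e-01,  1.20615005e-01,  2.59013221e-06]), 'contact_force': array([-0.32267778,  0.53216569, -0.02355203]), 'moment': array([0.02396583, 0.03411038, 0.01377317]), 'gripper_force': 0.0, 'width': 0.08561650169338504}
```

View pics/top0.png

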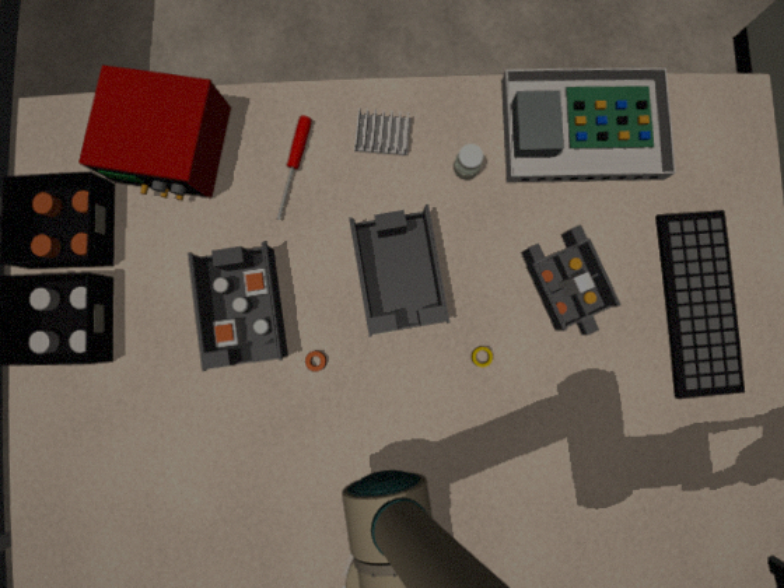

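View pics/scene0.png

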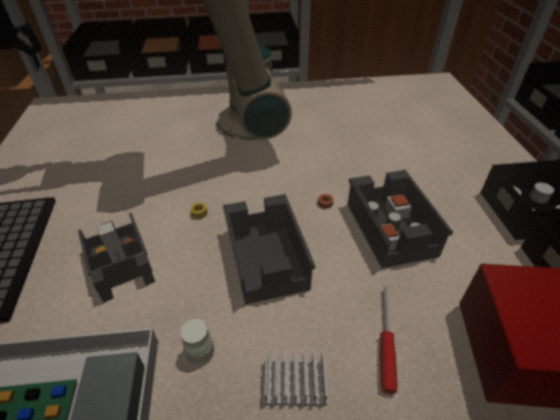

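```bash
python3 - <<'E'
from h import *
im=cams.get_image('top')
a=im[150:275,125:325]; b=im[150:250,360:460]
g=lambda x:(255*(x/255.)**.5).astype('uint8')
cv2.imwrite('pics/a.png',g(cv2.resize(a,None,fx=4,fy=4,interpolation=2)))
cv2.imwrite('pics/b.png',g(cv2.resize(b,None,fx=6,fy=6,interpolation=2)))
E
```

```text
(no output)
```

View pics/a.png

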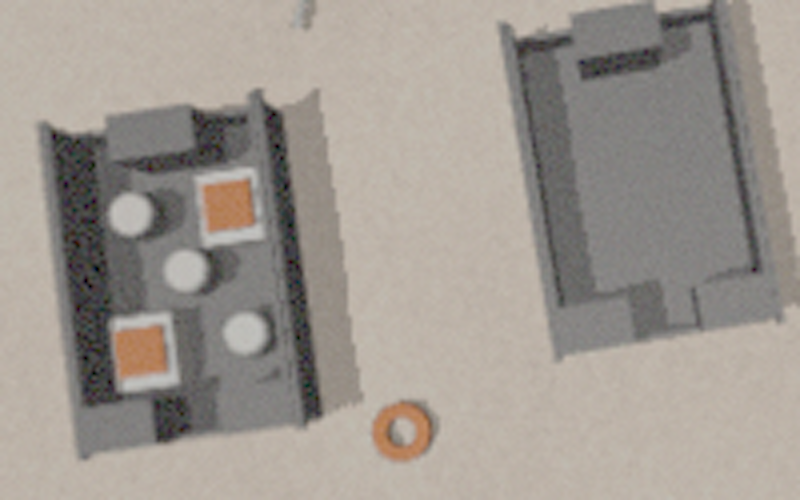

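View pics/b.png

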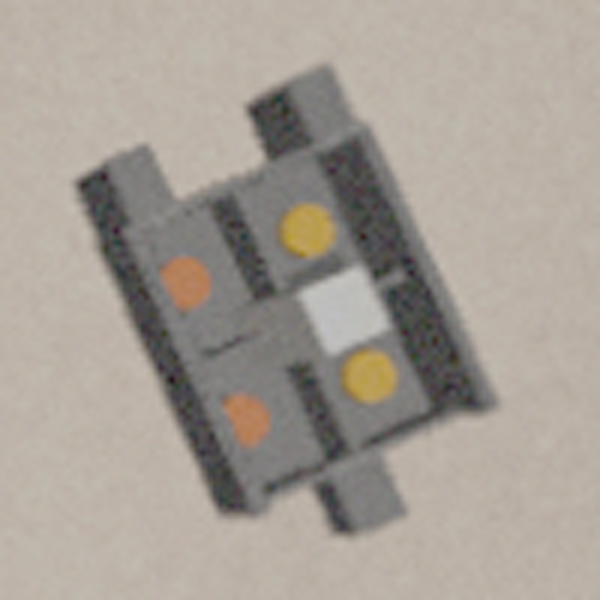

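```bash
python3 - <<'E'
from h import *
c=cams.get_calibration('top')
A=lambda u,v,z:at(c,(u+.5)/4-.5+125,(v+.5)/4-.5+150,z)
B=lambda u,v,z:at(c,(u+.5)/6-.5+360,(v+.5)/6-.5+150,z)
deg=lambda d:np.degrees(np.arctan2(d[1],d[0]))
L=[A(*p,.08) for p in ((42,124),(258,90),(82,457),(305,425))]
print('loaded',np.mean(L,0),[np.linalg.norm(a-b) for a,b in ((L[0],L[1]),(L[2],L[3]),(L[0],L[2]),(L[1],L[3]))],deg(L[0]-L[2]),deg(L[1]-L[3]),deg(L[0]-L[1])-90,deg(L[2]-L[3])-90)
P=[B(*p,.097) for p in ((300,290),(360,268),(390,330),(328,354))]
print('post',np.mean(P,0),[np.linalg.norm(P[i]-P[i-1]) for i in range(4)],deg(P[0]-P[3]),deg(P[1]-P[2]),deg(P[0]-P[1])-90)
w=B(370,125,.06)-B(497,405,.06);print('wall',np.linalg.norm(w),deg(w))
E
```

```text
loaded [0.51541613 0.27593781 0.08      ] [np.float64(0.1331454466299683), np.float64(0.1350666462949456), np.float64(0.2011159787088046), np.float64(0.20141482249110598)] 6.842390211249005 7.389105661475991 7.036630530989356 6.910986278752802
post [ 0.53729641 -0.31114149  0.097     ] [np.float64(0.026893634962613454), np.float64(0.025251406258048725), np.float64(0.026551189083576357), np.float64(0.02624342672649491)] 21.14386188607099 23.319027150538588 18.334575701911547
wall 0.12387863721383142 21.763555224682708
```

Request:
{"api": "step_arm", "payload": {"increments": [{"dp": [0.2,0.124,0],"yaw": 0.095,"grip": 1},{"dp": [0.2,0.124,0],"yaw": 0.095,"grip": 1},{"dp": [0.2,0.124,0],"yaw": 0.095,"grip": 1},{"dp": [0.2,0.124,0],"yaw": 0.095,"grip": 1},{"dp": [0.2,0.124,0],"yaw": 0.095,"grip": 1}]}}

```text
clock: 0.78
position: [0.3388, -0.4333, 0.2561]
ee_rot: [-0.0, 0.988, 0.156, -0.0]
contact_force: [0.5, 0.0, 0.2]
width: 0.0854
gripper_force: 0.0
```

Request:
{"api": "step_arm", "payload": {"increments": [{"dp": [0.2,0.124,0],"yaw": 0.095,"grip": 1},{"dp": [0.2,0.124,0],"yaw": 0.095,"grip": 1},{"dp": [0.2,0.124,0],"yaw": 0.095,"grip": 1},{"dp": [0.2,0.124,0],"yaw": 0.095,"grip": 1},{"dp": [0.2,0.124,0],"yaw": 0.095,"grip": 1}]}}

```text
clock: 1.4
position: [0.5388, -0.3093, 0.256]
ee_rot: [-0.0, 0.982, 0.191, -0.0]
contact_force: [-0.6, 0.0, 0.3]
width: 0.0852
gripper_force: 0.0
```

Request:
{"api": "step_arm", "payload": {"increments": [{"dp": [0,0,0],"yaw": 0,"grip": 1},{"dp": [0,0,0],"yaw": 0,"grip": 1}]}}

```text
clock: 1.65
position: [0.5371, -0.3103, 0.2558]
ee_rot: [-0.0, 0.982, 0.191, -0.001]
contact_force: [-0.1, -0.7, -0.6]
width: 0.0857
gripper_force: 0.0
```

```bash
python3 - <<'E'
from h import *
s=manip.get_state();print(s['position'],s['ee_rot'],s['clock'],s['qpos'])
im=cams.get_image('wrist');c=cams.get_calibration('wrist')
np.save('w1.npy',[c],allow_pickle=True);print(np.round(c['extrinsics'],3).tolist(),c['fx'],c['k1'])
im=(255*(im/255.)**.6).astype('uint8')
def poly(P,col): cv2.polylines(im,[np.round(proj(c,P)).astype(int)],True,col,1)
a=np.radians(22);R=np.array([[np.cos(a),-np.sin(a)],[np.sin(a),np.cos(a)]])
sq=np.array([[1,1],[1,-1],[-1,-1],[-1,1]])
for h,s,col in (((.014,.014),.097,(0,255,0)),((.064,.053),.06,(0,0,255))):
    poly(np.c_[sq*h@R.T+[.537,-.311],np.full(4,s)],col)
cv2.imwrite('pics/w1.png',cv2.resize(im,(784,588)))
E
```

```text
[ 0.53714083 -0.31030401  0.25581325] [-1.64639793e-04  9.81550746e-01  1.91200166e-01 -7.75744766e-04] 1.65 [-6.35461993e-01  3.45331433e-01  1.40347851e+00 -9.34443566e-04
  1.39407482e+00  5.50729634e-01]
[[0.374, 0.879, 0.295, 0.613], [-0.927, 0.355, 0.118, -0.281], [-0.001, -0.317, 0.948, 0.372], [0.0, 0.0, 0.0, 1.0]] 296.68017877657843 -0.027040761584098603
```

View pics/w1.png

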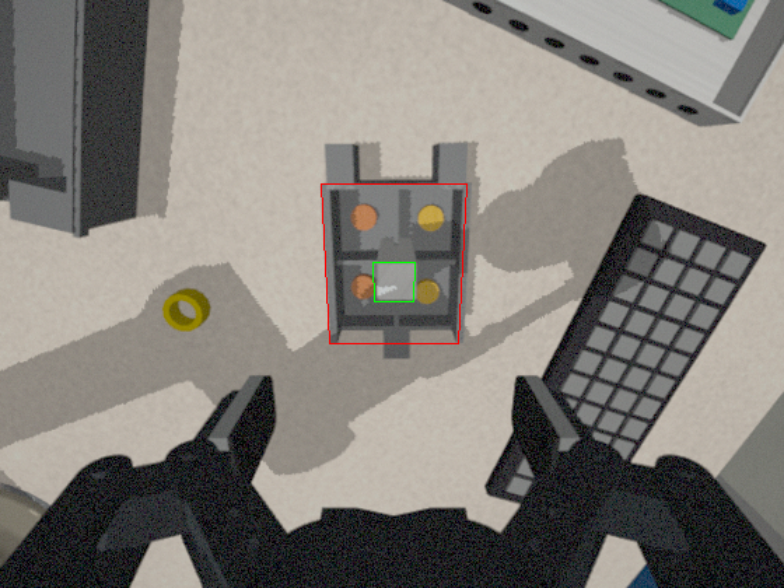

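Request:
{"api": "step_arm", "payload": {"increments": [{"dp": [0,0,-0.2],"yaw": 0,"grip": 1},{"dp": [0,0,-0.25],"yaw": 0,"grip": 1},{"dp": [0,0,-0.2],"yaw": 0,"grip": 1},{"dp": [0,0,-0.12],"yaw": 0,"grip": 1},{"dp": [0,0,-0.055],"yaw": 0,"grip": 1}]}}

```text
clock: 2.33
position: [0.5359, -0.3108, 0.0899]
ee_rot: [-0.001, 0.982, 0.19, -0.001]
contact_force: [0.2, -0.8, 0.1]
width: 0.0858
gripper_force: 0.0
```

Request:
{"api": "step_arm", "payload": {"increments": [{"dp": [0,0,0],"yaw": 0,"grip": 0.5},{"dp": [0,0,0],"yaw": 0,"grip": 0.35},{"dp": [0,0,0],"yaw": 0,"grip": 0.2},{"dp": [0,0,0],"yaw": 0,"grip": 0},{"dp": [0,0,0],"yaw": 0,"grip": 0}], "squeeze": 60}}

```text
clock: 2.95
position: [0.5384, -0.311, 0.0926]
ee_rot: [0.001, 0.982, 0.191, 0.001]
contact_force: [-0.4, -1.4, 6.1]
width: 0.0274
gripper_force: 62.5
```

Request:
{"api": "step_arm", "payload": {"increments": [{"dp": [0,0,0],"yaw": 0,"grip": 0},{"dp": [0,0,0],"yaw": 0,"grip": 0}]}}

```text
clock: 3.2
position: [0.5384, -0.311, 0.0927]
ee_rot: [0.001, 0.982, 0.191, 0.001]
contact_force: [-0.1, -2.3, 6.3]
width: 0.0272
gripper_force: 62.5
```

Request:
{"api": "step_arm", "payload": {"increments": [{"dp": [0,0,0.05],"yaw": 0,"grip": 0},{"dp": [0,0,0.15],"yaw": 0,"grip": 0},{"dp": [0,0,0.25],"yaw": 0,"grip": 0},{"dp": [0,0,0.25],"yaw": 0,"grip": 0},{"dp": [0,0,0.1],"yaw": 0,"grip": 0}]}}

```text
clock: 3.82
position: [0.5384, -0.3104, 0.2546]
ee_rot: [0.001, 0.982, 0.191, 0.001]
contact_force: [0.1, 0.2, -3.5]
width: 0.0267
gripper_force: 61.3
```

Request:
{"api": "step_arm", "payload": {"increments": [{"dp": [0,0,0],"yaw": 0,"grip": 0},{"dp": [0,0,0],"yaw": 0,"grip": 0}]}}

```text
clock: 4.08
position: [0.5367, -0.3095, 0.2494]
ee_rot: [-0.001, 0.982, 0.191, -0.001]
contact_force: [-0.5, 0.5, -2.9]
width: 0.0277
gripper_force: 61.3
```

```bash
python3 - <<'E'
from h import *
s=manip.get_state();print(s['position'],s['ee_rot'],s['contact_force'],s['width'],s['moment'])
im=cams.get_image('wrist')
im=(255*(im/255.)**.6).astype('uint8')
cv2.imwrite('pics/w2.png',im)
E
```

```text
[ 0.53672621 -0.30947243  0.24944683] [-0.00140662  0.98158016  0.19104114 -0.00130313] [-0.49737504  0.47264244 -2.86017097] 0.027662820171242303 [ 0.02320452 -0.01465905  0.00490635]
```

View pics/w2.png

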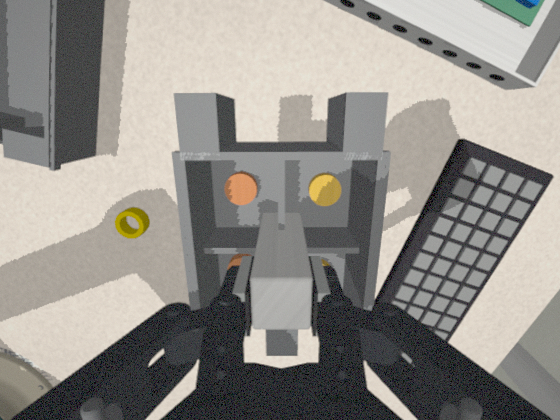

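Request:
{"api": "step_arm", "payload": {"increments": [{"dp": [0,0.06,0],"yaw": 0.5,"grip": 0},{"dp": [-0.005,0.13,0],"yaw": 0.96,"grip": 0},{"dp": [-0.005,0.15,0],"yaw": 0.96,"grip": 0},{"dp": [-0.005,0.15,0],"yaw": 0.96,"grip": 0},{"dp": [-0.005,0.15,0],"yaw": 0.96,"grip": 0}]}}

```text
clock: 4.75
position: [0.5328, -0.181, 0.2494]
ee_rot: [-0.002, 0.868, 0.497, -0.001]
contact_force: [1.3, 0.2, -2.9]
width: 0.0272
gripper_force: 61.2
```

Request:
{"api": "step_arm", "payload": {"increments": [{"dp": [-0.005,0.15,0],"yaw": 0.96,"grip": 0},{"dp": [-0.005,0.15,0],"yaw": 0.96,"grip": 0},{"dp": [-0.005,0.15,0],"yaw": 0.96,"grip": 0},{"dp": [-0.005,0.15,0],"yaw": 0.96,"grip": 0},{"dp": [-0.005,0.15,0],"yaw": 0.96,"grip": 0}]}}

```text
clock: 5.38
position: [0.5277, -0.0312, 0.2496]
ee_rot: [-0.001, 0.637, 0.771, -0.001]
contact_force: [0.6, 0.4, -3.0]
width: 0.0269
gripper_force: 61.1
```

Request:
{"api": "step_arm", "payload": {"increments": [{"dp": [-0.005,0.15,0],"yaw": 0.96,"grip": 0},{"dp": [-0.005,0.15,0],"yaw": 0.96,"grip": 0},{"dp": [-0.005,0.15,0],"yaw": 0.96,"grip": 0},{"dp": [-0.005,0.15,0],"yaw": 0.96,"grip": 0},{"dp": [-0.005,0.15,0],"yaw": 0.96,"grip": 0}]}}

```text
clock: 6.0
position: [0.5228, 0.1186, 0.2496]
ee_rot: [-0.002, 0.325, 0.946, -0.001]
contact_force: [0.5, -0.4, -4.2]
width: 0.0271
gripper_force: 61.1
```

Request:
{"api": "step_arm", "payload": {"increments": [{"dp": [-0.005,0.15,0],"yaw": 0.96,"grip": 0},{"dp": [-0.005,0.15,0],"yaw": 0.96,"grip": 0},{"dp": [-0.005,0.15,0],"yaw": 0.96,"grip": 0},{"dp": [-0.005,0.15,0],"yaw": 0.96,"grip": 0},{"dp": [0,0.1,0],"yaw": 0.46,"grip": 0}]}}

```text
clock: 6.62
position: [0.5189, 0.2587, 0.2497]
ee_rot: [-0.001, 0.009, 1.0, -0.0]
contact_force: [0.2, -0.5, -3.0]
width: 0.0269
gripper_force: 61.2
```

Request:
{"api": "step_arm", "payload": {"increments": [{"dp": [0,0,0],"yaw": 0,"grip": 0},{"dp": [0,0,0],"yaw": 0,"grip": 0}]}}

```text
clock: 6.88
position: [0.5195, 0.2568, 0.2508]
ee_rot: [-0.0, 0.011, 1.0, -0.001]
contact_force: [0.8, -0.1, -3.2]
width: 0.0272
gripper_force: 61.2
```

```bash
python3 - <<'E'
from h import *
s=manip.get_state();p=s['position'];q=s['ee_rot'];yaw=2*np.degrees(np.arctan2(q[2],q[1]));print(p,q,yaw,s['qpos'],s['contact_force'],s['width'],s['clock'])
sq=np.array([[1,1],[1,-1],[-1,-1],[-1,1]])
def rect(hx,hy,cx,cy,a,z):
    a=np.radians(a);R=np.array([[np.cos(a),-np.sin(a)],[np.sin(a),np.cos(a)]])
    return np.c_[sq*[hx,hy]@R.T+[cx,cy],np.full(4,z)]
for n in ('wrist','top'):
    im=cams.get_image(n);c=cams.get_calibration(n)
    im=(255*(im/255.)**.6).astype('uint8')
    k=1
    if n=='top':k=5
    ims=im if n=='wrist' else cv2.resize(im[145:265,90:250],None,fx=5,fy=5,interpolation=2)
    for P,col in ((rect(.1,.065,.5154,.2759,7.05,.08),(0,0,255)),(rect(.092,.053,p[0],p[1],yaw,p[2]-.0927+.06),(0,255,0)),(rect(.092,.053,p[0],p[1],yaw,p[2]-.0927),(255,255,0))):
        uv=proj(c,P)
        if n=='top': uv=(uv-[90,145]+.5)*5-.5
        cv2.polylines(ims,[np.round(uv).astype(int)],True,col,1)
    cv2.imwrite(f'pics/{n}3.png',ims)
E
```

```text
[0.5195342  0.25679556 0.25077213] [-4.99175191e-04  1.12364327e-02  9.99936487e-01 -7.18290245e-04] 178.7123720740291 [ 3.39615552e-01  2.86595836e-01  1.50345476e+00 -1.03027795e-03
  1.35297345e+00 -1.20848406e+00] [ 0.82511534 -0.12681594 -3.19917515] 0.027162920725895507 6.875
```

View pics/wrist3.png

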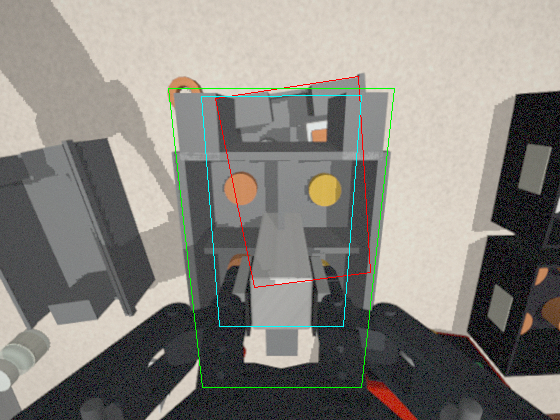

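View pics/top3.png

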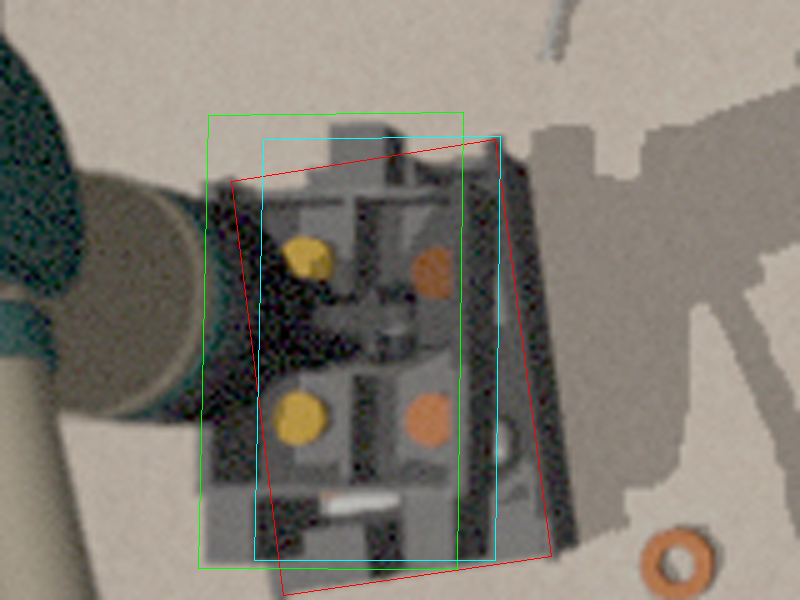

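Request:
{"api": "step_arm", "payload": {"increments": [{"dp": [-0.015,0.045,-0.02],"yaw": 0.5,"grip": 0},{"dp": [-0.015,0.05,-0.05],"yaw": 0.47,"grip": 0},{"dp": [0,0,-0.12],"yaw": 0,"grip": 0},{"dp": [0,0,-0.1],"yaw": 0,"grip": 0},{"dp": [0,0,-0.05],"yaw": 0,"grip": 0}]}}

```text
clock: 7.6
position: [0.5133, 0.2757, 0.1824]
ee_rot: [-0.001, -0.061, 0.998, -0.0]
contact_force: [-0.7, -0.3, -2.8]
width: 0.027
gripper_force: 61.1
```

Request:
{"api": "step_arm", "payload": {"increments": [{"dp": [0,0,0],"yaw": 0,"grip": 0},{"dp": [0,0,0],"yaw": 0,"grip": 0}]}}

```text
clock: 7.85
position: [0.5144, 0.2767, 0.1842]
ee_rot: [0.001, -0.062, 0.998, 0.0]
contact_force: [-0.2, 0.3, -2.5]
width: 0.0271
gripper_force: 61.1
```

```bash
python3 - <<'E'
from h import *
s=manip.get_state();p=s['position'];q=s['ee_rot'];yaw=2*np.degrees(np.arctan2(q[2],q[1]));print(p,yaw,s['contact_force'])
sq=np.array([[1,1],[1,-1],[-1,-1],[-1,1]])
def rect(hx,hy,cx,cy,a,z):
    a=np.radians(a);R=np.array([[np.cos(a),-np.sin(a)],[np.sin(a),np.cos(a)]])
    return np.c_[sq*[hx,hy]@R.T+[cx,cy],np.full(4,z)]
im=cams.get_image('top');c=cams.get_calibration('top')
im=(255*(im/255.)**.5).astype('uint8')
ims=cv2.resize(im[150:265,110:230],None,fx=5,fy=5,interpolation=2)
for P,col in ((rect(.1,.065,.5154,.2759,7.05,.08),(0,0,255)),(rect(.092,.051,p[0]+.002,p[1],yaw,p[2]-.0927+.06),(0,255,0))):
    uv=(proj(c,P)-[110,150]+.5)*5-.5
    cv2.polylines(ims,[np.round(uv).astype(int)],True,col,1)
cv2.imwrite('pics/top4.png',ims)
E
```

```text
[0.51438421 0.27670841 0.1842358 ] 187.08929036328098 [-0.15545251  0.26944176 -2.51517902]
```

View pics/top4.png

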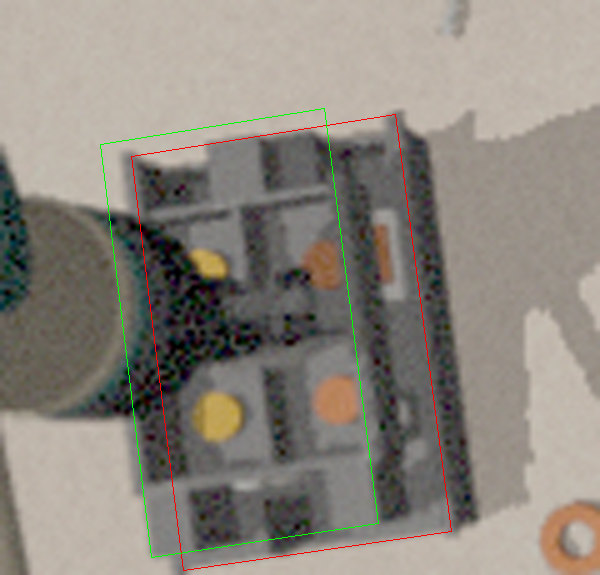

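Request:
{"api": "step_arm", "payload": {"increments": [{"dp": [0,-0.003,-0.02],"yaw": 0,"grip": 0},{"dp": [0,0,-0.015],"yaw": 0,"grip": 0},{"dp": [0,0,-0.008],"yaw": 0,"grip": 0},{"dp": [0,0,-0.005],"yaw": 0,"grip": 0},{"dp": [0,0,0],"yaw": 0,"grip": 0}]}}

```text
clock: 8.52
position: [0.5137, 0.2761, 0.1736]
ee_rot: [-0.0, -0.062, 0.998, 0.0]
contact_force: [0.7, -0.1, -3.0]
width: 0.0271
gripper_force: 61.2
```

Request:
{"api": "step_arm", "payload": {"increments": [{"dp": [0,0,-0.004],"yaw": 0,"grip": 0},{"dp": [0,0,-0.004],"yaw": 0,"grip": 0},{"dp": [0,0,0],"yaw": 0,"grip": 0}]}}

```text
clock: 8.9
position: [0.5139, 0.2762, 0.1726]
ee_rot: [0.0, -0.062, 0.998, 0.0]
contact_force: [0.3, -0.6, 0.4]
width: 0.0271
gripper_force: 61.6
```

Request:
{"api": "step_arm", "payload": {"increments": [{"dp": [0,0,-0.003],"yaw": 0,"grip": 0},{"dp": [0,0,0],"yaw": 0,"grip": 0}], "squeeze": 20}}

```text
clock: 9.15
position: [0.5139, 0.2763, 0.1725]
ee_rot: [0.001, -0.062, 0.998, 0.0]
contact_force: [-1.1, 0.1, 5.7]
width: 0.0271
gripper_force: 62.4
```

Request:
{"api": "step_arm", "payload": {"increments": [{"dp": [0,0,0],"yaw": 0,"grip": 0.36},{"dp": [0,0,0],"yaw": 0,"grip": 0.45},{"dp": [0,0,0],"yaw": 0,"grip": 0.7},{"dp": [0,0,0],"yaw": 0,"grip": 0.9},{"dp": [0,0,0],"yaw": 0,"grip": 0.9}]}}

```text
clock: 9.78
position: [0.5137, 0.2761, 0.1715]
ee_rot: [-0.0, -0.062, 0.998, 0.0]
contact_force: [0.2, 0.1, 0.4]
width: 0.0766
gripper_force: 0.0
```

Request:
{"api": "step_arm", "payload": {"increments": [{"dp": [0,0,0.06],"yaw": 0,"grip": 0.9},{"dp": [0,0,0.2],"yaw": 0,"grip": 0.9},{"dp": [0,0,0.2],"yaw": 0,"grip": 0.9},{"dp": [0,0,0.2],"yaw": 0,"grip": 0.9},{"dp": [0,0,0.1],"yaw": 0,"grip": 0.9}]}}

```text
clock: 10.4
position: [0.5144, 0.2764, 0.3274]
ee_rot: [0.003, -0.062, 0.998, 0.001]
contact_force: [0.1, 0.2, -0.9]
width: 0.0769
gripper_force: 0.0
```

Request:
{"api": "step_arm", "payload": {"increments": [{"dp": [0,0,0],"yaw": 0,"grip": 0.9},{"dp": [0,0,0],"yaw": 0,"grip": 0.9}]}}

```text
clock: 10.65
position: [0.5132, 0.2759, 0.3228]
ee_rot: [-0.001, -0.062, 0.998, -0.0]
contact_force: [-0.6, 0.2, -0.9]
width: 0.0767
gripper_force: 0.0
```

```bash
python3 - <<'E'
from h import *
s=manip.get_state();print(s['position'],s['contact_force'],s['clock'],s['width'])
sq=np.array([[1,1],[1,-1],[-1,-1],[-1,1]])
def rect(hx,hy,ox,oy,z,a=7.05,cx=.5154,cy=.2759):
    a=np.radians(a);R=np.array([[np.cos(a),-np.sin(a)],[np.sin(a),np.cos(a)]])
    return np.c_[(sq*[hx,hy]+[ox,oy])@R.T+[cx,cy],np.full(4,z)]
im=cams.get_image('wrist');c=cams.get_calibration('wrist')
im=(255*(im/255.)**.5).astype('uint8')
ims=cv2.resize(im,(784,588),interpolation=2)
for P,col in ((rect(.1,.065,0,0,.08),(0,0,255)),(rect(.014,.014,0,0,.177),(0,255,0)),(rect(.092,.051,0,0,.14),(255,255,0))):
    uv=(proj(c,P)+.5)*1.4-.5
    cv2.polylines(ims,[np.round(uv).astype(int)],True,col,1)
cv2.imwrite('pics/w5.png',ims)
E
```

```text
[0.5131921  0.27590595 0.3227908 ] [-0.59766091  0.1785171  -0.85705607] 10.65 0.0766989208094058
```

View pics/w5.png

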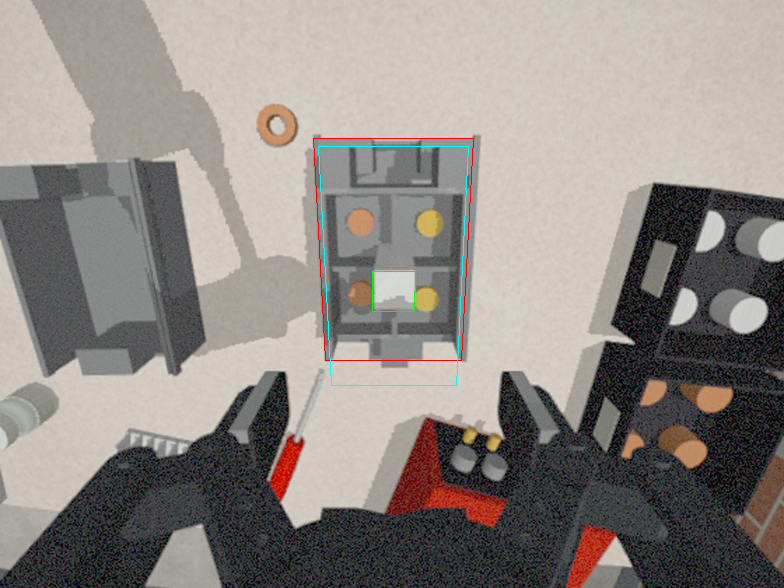

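```bash
python3 -c "
from rig import ticket
print(ticket.sign_off())"
```

```text
the job is handed in; nothing more can be done
None
```

I turned the carry tote half a turn and set it down on the loaded tote's end columns. In the last picture it stands level, square and within about 2 mm of centre; the job was handed in at about 10.7 s, and I was given no verdict.

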